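# Test a limit switch, then ratchet a valve pointer round to its mark

## Robot

A 6-joint arm with a two-finger parallel gripper is mounted at the origin on a cart in front of the work surface, level with it; the furniture and walls round the work are solid. World frame = base frame: x ahead of the robot, y to its left, z up, the work surface at z = 0. Lengths are in m, angles in rad, forces in N, time in s.
With the tool pointing down it reaches from about 0.3 to 0.775 m from the base axis. Payload 14.6 kg.
Tool frame: the origin (TCP) lies at the centre of the arm's flange, where the gripper is bolted on; the fingertips stand 199 mm ahead of it and the grasp point (between the pads) lies ctrl.tcp_to_grasp ahead of it (ctrl.tcp_to_grasp is the distance from the TCP to the grasp point, in m); z points along the fingers, y is the line along which they close (so a half turn about z gives the same grasp; the last joint's range is limited). The gripper opens to 94 mm and grips with 3 to 60 N. Pads are 16 mm wide; open, the fingers measure 119 mm over their backs; the gripper's body (75 mm by 177 mm) begins 78 mm behind the grasp point.
Start: joints at [-1.4, 0.3, 1.521, -0, 1.321, -0.067], TCP at [0.13, -0.535, 0.405] pointing down, gripper open.
Joint ranges: [-3.03, 3.03], [-0.79, 2.21], [0.23, 2.52], [-1.04, 4.18], [0, 3.07], [-2.55, 2.55]. Speed limits (rad/s): [2.22, 2.22, 2.57, 3.14, 3.14, 3.14].

## Interface

Orientations are given as [roll, pitch, yaw] about the fixed x, y, z axes, in that order (R = Rz(yaw) Ry(pitch) Rx(roll)).
In Python, from station import ctrl gives the robot as it stands. The module is installed in compiled form; this text tells all that it offers.
- The arm moves only by the shell command python3 -m jog 'ROWS' [OPENING] [FORCE]. ROWS is JSON, a list of rows, each a list of 6 numbers: the shift along the tool's x, y, z in cm, then the turn, a rotation vector about the tool's x, y, z in rad. In form: [[tx, ty, tz, ax, ay, az], ...]. A call has 1 to 8 rows; each row is the pose to reach, as a shift and turn from the pose commanded when the call began, along the tool's axes at that moment; what a row does not reach only later rows make up. A row lasts 1/10 s, in which the tool goes at most 50 mm and 8.59 degrees, less where a joint would pass 70% of its speed; a pose out of reach is approached as far as the arm can. A call with a gripper value outside its range is refused whole. OPENING is the opening in per cent of the stroke, from 0 (shut) to 100 (fully open), set as the call begins (- or left out, the last holds). The fingers move at their own pace and stop on an object; FORCE is the grip in N (left out, the last holds). Time passes only in rows, so rows that repeat a pose let the fingers close. It gives the time, the measured TCP pose, the force, the opening and the grip force at its end, in the units of the state.
- ctrl.get_obs(): the state, without advancing time (a new reading comes with each control period).
- ctrl.camera(name): name is "side" or "top" or "wrist"; returns a dict with "img" (384x512x3 uint8, blue, green, red), "intrinsics" (3x3 intrinsics, pixels), "k1" (the pictures are not rectified: a ray, as slopes to the right and down, at radius r is drawn at 1 + k1 r^2 times it, then the intrinsics apply), "R" (3x3) and "t" (3): a world point X has camera coordinates R X + t. Camera axes: x right, y down, z forward; pixel columns grow to the right and rows downward; lengths in m; the calibration is good to about 2 mm. A picture is of the moment at which its call begins. There is no depth.
- ctrl.hand_in(): hands the job in; it is judged then, once.
The state is a dict: "time_s": time; "qpos": joint angles; "joint_vel": joint speeds; "tau": joint torques, N m; "ee_pos": TCP position; "eef_rot": TCP orientation; "force": force on the tool from outside, world axes, zero at the start; "moment": the same for the moment, N m; "grip_width": finger opening in m; "grip_force": force on a finger pad.
Only numpy, scipy, OpenCV 4.12 (cv2) and the standard library are available. Lean on these libraries where they do the work, as an engineer would, in place of code of your own. Each camera call takes 0.05 s, during which the arm holds its last target. There are 200 camera calls.

## Task

First test the valve's limit switch: push its roller arm sideways until it clicks, and let it spring back upright. Then flip the thumb tab of the ratchet over to the other side, and swing the ratchet handle back and forth until the valve's pointer stands over the raised rib on the dial. Turn the pointer only with the handle, never by pushing the pointer or the toothed wheel, and leave the bottle, beaker, caps and clamp on the worktop where they stand.

Things in the scene. Friction and masses are not known exactly. Their poses are not given: they have to be found in the camera images.
- valve: Hand valve on a fixed foot plate 130 x 104 x 8 mm. Origin on the worktop under the upright stem; its z axis is the stem, about which the wheel, pointer and handle turn. At handle joint 0 the handle points along its -x axis (roughly towards the robot). A round dial plate of 148 mm diameter, top at z = 38 mm, surrounds the stem.
- mark (a point): Top of the only raised rib on the dial: a dark bar 20 x 5 mm lying radially, 66 mm from the stem, top 48 mm above the worktop. It is fixed; its place round the dial changes from run to run.
- pointer_tip (a point): Underside of the outer end of the white pointer, 66 mm from the stem, 51 mm above the worktop. The pointer is a 10 mm wide bar on top of the toothed wheel, 67 to 71 mm high, its end bent down (6 x 6 mm). At the start it must turn anticlockwise (seen from above) by 1.4 to 2.1 rad to reach the mark, passing the side farthest from the robot; it never passes the handle's side. A stiff stem (0.22 N m) holds it where it is left.
- toothed_wheel: Steel ratchet wheel with 18 teeth (0.35 rad pitch), 68 mm diameter, 50 to 64 mm above the worktop, in one piece with the pointer; its hub rises to 79 mm. Origin on the worktop under the stem; its x axis points along the pointer. Not to be touched.
- handle (a joint): Angle of the ratchet handle about the stem, rad, positive anticlockwise from above; stops at -0.62 and 0.62. A light friction (0.05 N m) holds it where it is left.
- grip (a point): Middle of the handle's black round grip (20 mm diameter, from 108 to 195 mm from the stem, axis 47 mm above the worktop, free space below it), 152 mm from the stem. Its x axis points along the handle towards the stem, its y axis is the direction in which the grip moves when the handle turns clockwise. Pushing it sideways, 3 to 4 N turn handle and wheel together; 1.5 N bring the handle back while the pawl clicks over the teeth.
- selector (a joint): Angle of the ratchet's pawl on the handle, rad, -0.28 to 0.28, with a spring that snaps it over the centre to either side; resting on a tooth it may read as little as 0.09 from the centre. Negative (as at the start): the thumb tab leans to the grip's +y side and the handle drives the wheel only clockwise. Positive: the tab leans to the grip's -y side and the handle drives the wheel only anticlockwise, slipping on the way back.
- tab (a point): On the pawl's upright thumb tab, a steel plate 16 mm long (along the handle), 6 mm thick and 32 mm high, 100 mm from the stem; its top is 90 mm and its foot 58 mm above the worktop, this point 84 mm. It moves up to 10 mm to either side of the handle's middle line; 2 to 6 N push it over, and the handle may swing along until the pawl snaps.
- limit_switch: Small grey limit switch fixed on a foot plate 50 x 60 mm, 73 mm high, beside the dial. Origin on the worktop; its -x side carries the roller arm.
- roller (a point): Middle of the black roller (18 mm diameter, 9 mm thick) at the top of the switch's upright arm, 102 mm above the worktop when upright, 40 mm above the arm's pivot, 27 mm out from the origin on the -x side.
- switch_arm (a joint): Lean of the roller arm, rad, 0 = upright, range -0.9 to 0.9, positive = roller towards the switch's own -y side. It springs back by itself (0.25 N m per rad) and clicks at 0.4 rad either way.
- wash_bottle: White wash bottle, 195 mm high, 67 mm wide, bystander. Origin under it.
- beaker: Clear plastic beaker, 61 mm wide, 68 mm high, bystander. Origin under it.
- jug_cap_black: Black ribbed cap, 45 mm wide, 26 mm high, bystander. Origin under it.
- jug_cap_white: White ribbed cap, 41 mm wide, 26 mm high, bystander. Origin under it.
- clamp_fixture: Toggle clamp with a black lever on an aluminium plate, 75 x 155 x 71 mm, bystander. Origin under its middle.

How it is judged:
By the outcome, as a careful person would: the job done as asked, in the order asked, and still so for the second after the job is handed in, with the robot touching nothing.
It also fails if it takes over 70 s, if anything falls off the work surface, if the arm or the gripper's body presses on something with over 40 N, if the wrist force passes 120 N, or if a joint passes its speed limit or range.

## Working session

There is one attempt and no reset: what is moved stays moved. The work goes in short steps, Python scripts to look and compute and a shell command to move; the robot and the scene stay as the last step left them, time stands still between calls to the robot, and variables do not carry over. Pictures are saved under pics/ and viewed, at most 10 in all, crops included, and the job is handed in when it is done.

```bash
mkdir -p pics; cat > h.py <<'E'
import numpy as np, cv2
from station import ctrl
from scipy.spatial.transform import Rotation as Ro
def snap(n,f=None):
    c=ctrl.camera(n)
    if f: cv2.imwrite(f'pics/{f}.png',c['img'])
    return c
def ray(c,u,v):
    K=np.array(c['intrinsics']);d=np.array([(u-K[0,2])/K[0,0],(v-K[1,2])/K[1,1]])
    s=d.copy()
    for _ in range(30): s=d/(1+c['k1']*(s@s))
    R=np.array(c['R']);o=-R.T@np.array(c['t']);return o,R.T@np.array([s[0],s[1],1.])
def onz(c,u,v,z):
    o,d=ray(c,u,v);return o+d*(z-o[2])/d[2]
def proj(c,X):
    p=np.array(c['R'])@np.array(X)+np.array(c['t']);s=p[:2]/p[2];s=s*(1+c['k1']*(s@s));K=np.array(c['intrinsics'])
    return np.array([K[0,0]*s[0]+K[0,2],K[1,1]*s[1]+K[1,2]])
def tri(c1,p1,c2,p2):
    o1,d1=ray(c1,*p1);o2,d2=ray(c2,*p2);A=np.c_[d1,-d2];t=np.linalg.lstsq(A,o2-o1,rcond=None)[0]
    return (o1+d1*t[0]+o2+d2*t[1])/2,np.linalg.norm(o1+d1*t[0]-o2-d2*t[1])
E
python3 - <<'E'
from h import *
for n in('side','top'):
    c=snap(n,n+'0');print(n,-np.array(c['R']).T@c['t'],np.array(c['R'])[2])
o=ctrl.get_obs();print(o,ctrl.tcp_to_grasp)
E
```

```text
side [0.20263038 0.7846875  0.92467877] [ 0.27568718 -0.70331877 -0.65523987]
top [ 0.40188353 -0.0889675   1.24257911] [ 0.13953374  0.01095759 -0.99015669]
{'time_s': 0.1, 'qpos': array([-1.39963932e+00,  3.00395821e-01,  1.52149017e+00,  2.99966980e-05,
        1.32068524e+00, -6.66428999e-02]), 'joint_vel': array([ 0.00035032, -0.00163628, -0.00084503,  0.00191243, -0.00018775,
        0.00010228]), 'tau': array([ 1.10610115e-03, -5.32646334e+01, -3.53282797e+01,  7.09521957e-02,
        2.35550426e-02, -3.87940679e-05]), 'ee_pos': array([ 0.12953272, -0.5345032 ,  0.40416598]), 'eef_rot': array([-3.14061819e+00, -9.41583619e-05,  2.37792426e-01]), 'force': array([-0.11807791, -0.27338005,  0.41797586]), 'moment': array([0.04809288, 0.00047372, 0.03543241]), 'grip_force': 0.0, 'grip_width': 0.09415094042090263} 0.1804
```

View pics/top0.png

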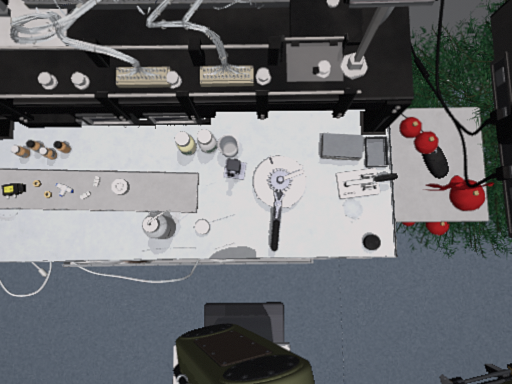

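View pics/side0.png

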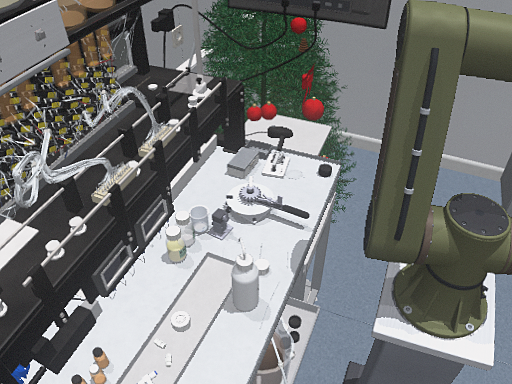

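The top view shows the valve's stem at about (279,181), its grip at (275,233) and the limit switch at (233,168). In the side view the valve is at (250,195) and the switch at (220,215). I'll zoom in on both.

```bash
python3 - <<'E'
from h import *
t=cv2.imread('pics/top0.png')[130:260,200:330];s=cv2.imread('pics/side0.png')[165:265,180:320]
cv2.imwrite('pics/z0.png',np.hstack([cv2.resize(t,(400,400),interpolation=2),cv2.resize(s,(400,286),interpolation=2)if 0 else cv2.copyMakeBorder(cv2.resize(s,(400,286),interpolation=2),0,114,0,0,0)]))
c=snap('top')
for u,v in((279,181),(275,233),(233,168)): print(onz(c,u,v,.05))
E
```

```text
[ 0.59351909 -0.13773606  0.05      ]
[ 0.44983246 -0.12400824  0.05      ]
[ 0.63212924 -0.01000349  0.05      ]
```

View pics/z0.png

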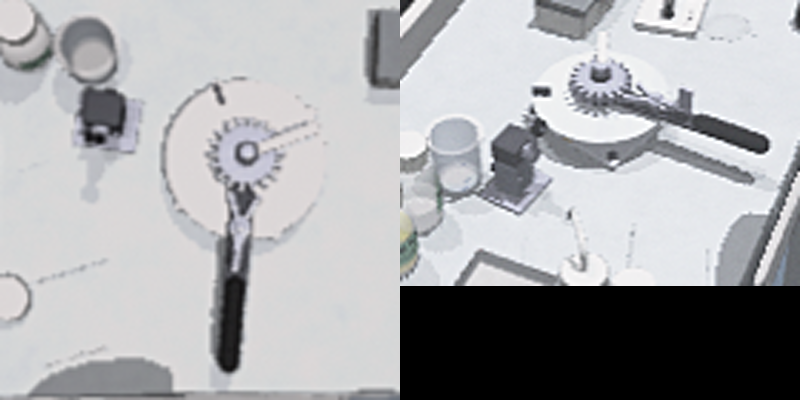

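```bash
cat >> h.py <<'E'
def rel(p,R=None):
    "shift (cm) and turn from the present TCP pose to position p, rotation R, in tool axes"
    o=ctrl.get_obs();A=Ro.from_euler('xyz',o['eef_rot']);B=A if R is None else R
    return np.round(np.r_[A.inv().apply(np.array(p)-o['ee_pos'])*100,(A.inv()*B).as_rotvec()],2).tolist()
down=lambda yaw:Ro.from_euler('xyz',[np.pi,0,yaw])
E
python3 -m jog '[[39.2,-38.4,-5,0,0,0.238],[39.2,-38.4,-5,0,0,0.238],[39.2,-38.4,-5,0,0,0.238],[39.2,-38.4,-5,0,0,0.238],[39.2,-38.4,-5,0,0,0.238],[39.2,-38.4,-5,0,0,0.238],[39.2,-38.4,-5,0,0,0.238],[39.2,-38.4,-5,0,0,0.238]]' 0
python3 -c "
from h import *
print(rel([.42,-.07,.45],down(0)))"
```

```text
time_s: 0.95
ee_pos: [0.3409, -0.1946, 0.4413]
eef_rot: [3.141, -0.0, -0.001]
force: [0.4, -2.0, 1.3]
grip_width: 0.0332
grip_force: 0.0
[7.91, -12.47, -0.88, 0.0, -0.0, -0.0]
```

```bash
python3 -m jog '[[7.5,-12.2,-1,0,0,0],[7.5,-12.2,-1,0,0,0],[7.5,-12.2,-1,0,0,0],[7.5,-12.2,-1,0,0,0],[7.5,-12.2,-1,0,0,0]]'
python3 - <<'E'
from h import *
c=snap('wrist','w0');print(-np.array(c['R']).T@c['t'],np.array(c['R'])[2])
im=cv2.resize(c['img'],(768,576),interpolation=2);cv2.imwrite('pics/w0b.png',im)
E
```

```text
time_s: 1.45
ee_pos: [0.4156, -0.0741, 0.4506]
eef_rot: [-3.142, 0.001, 0.002]
force: [0.1, 0.3, -0.1]
grip_width: 0.0007
grip_force: 0.0
[ 0.49933644 -0.07383835  0.43098621] [-2.85526784e-01 -6.29364665e-04 -9.58370523e-01]
```

View pics/w0b.png

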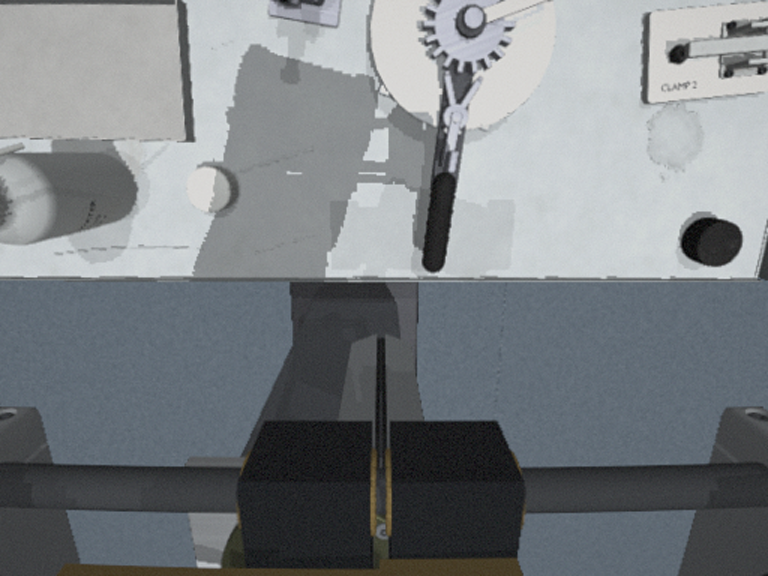

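The wrist view shows the handle (grip at 437,220) and the switch cut off at the top (300,5). I'll move forward to see the switch and dial.

```bash
python3 -m jog '[[5,0,0,0,0,0],[10,0,0,0,0,0],[11,0,0,0,0,0],[11,0,0,0,0,0],[11,0,0,0,0,0]]'
python3 - <<'E'
from h import *
c=snap('wrist','w1');print(ctrl.get_obs()['ee_pos'])
im=cv2.resize(c['img'][:300],(768,450),interpolation=2);cv2.imwrite('pics/w1b.png',im)
E
```

```text
time_s: 2.0
ee_pos: [0.5244, -0.0755, 0.4509]
eef_rot: [3.142, 0.001, -0.002]
force: [-0.2, -0.0, 0.7]
grip_width: 0.0004
grip_force: 0.0
[ 0.52425911 -0.07531393  0.45134963]
```

View pics/w1b.png

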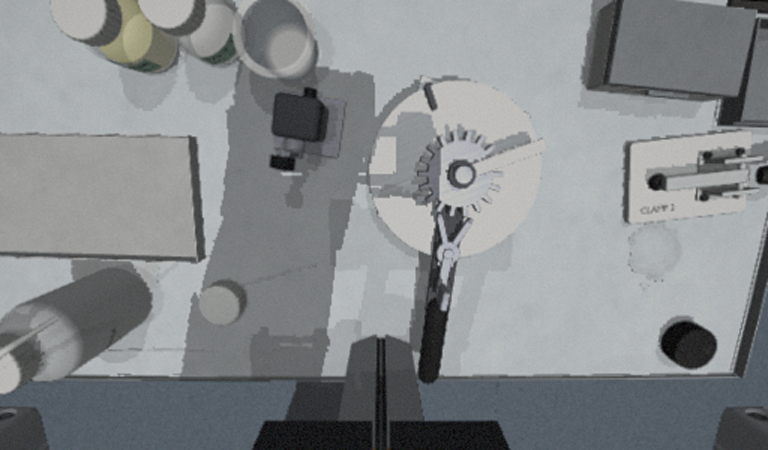

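The view at 1.5x shows the roller at (282,162), switch body top at (300,115), rib at (430,95), stem at (463,174), pointer tip at (543,143), tab at (446,290) and grip end at (428,375).

```bash
python3 - <<'E'
from h import *
c=snap('wrist')
f=lambda n,u,v,z:(print(n,np.round(onz(c,u/1.5,v/1.5,z),4)),onz(c,u/1.5,v/1.5,z))[1]
r=f('roller',282,162,.104);b=f('body top',298,113,.073);f('plate right',345,128,.004)
f('plate far r',347,99,.004);f('plate near r',340,157,.004)
s=f('stem',464,174,.079);m=f('mark',431,96,.048);f('m out',425,83,.048);f('m in',437,109,.048);p=f('tip',541,146,.071)
f('tabtop',446,286,.09);f('tabtop?',446,306,.09);f('grip end',428,380,.047);g0=f('grip start',440,305,.047)
a=lambda q:np.arctan2(*(q-s)[1::-1])
print(a(m),a(p),a(m)-a(p),np.hypot(*(m-s)[:2]),np.hypot(*(p-s)[:2]))
im=cv2.resize(c['img'][90:240,150:350],(800,600),interpolation=2);cv2.imwrite('pics/w1c.png',im)
E
```

```text
roller [ 0.6042 -0.0059  0.104 ]
body top [ 0.6396 -0.0135  0.073 ]
plate right [ 0.6326 -0.0436  0.004 ]
plate far r [ 0.6572 -0.046   0.004 ]
plate near r [ 0.6072 -0.0385  0.004 ]
stem [ 0.5947 -0.1396  0.079 ]
mark [ 0.6543 -0.1161  0.048 ]
m out [ 0.664  -0.1111  0.048 ]
m in [ 0.6445 -0.1212  0.048 ]
tip [ 0.6157 -0.1999  0.071 ]
tabtop [ 0.5085 -0.1275  0.09  ]
tabtop? [ 0.4917 -0.1282  0.09  ]
grip end [ 0.4024 -0.1206  0.047 ]
grip start [ 0.478  -0.1293  0.047 ]
0.37600222174917186 -1.2350540612782983 1.6110562830274702 0.06408536840018032 0.06391388673162399
```

View pics/w1c.png

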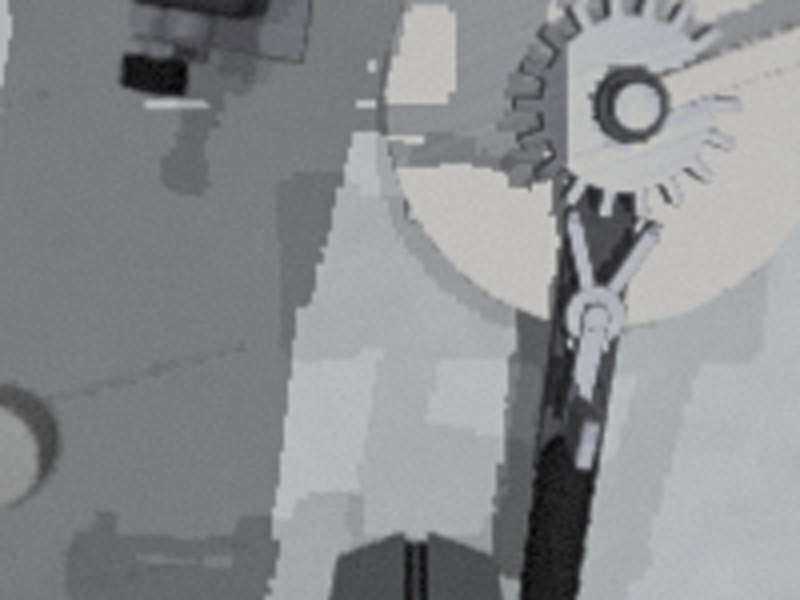

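The zoom shows the tab's top strip centred at (588,445), which is on the grip's +y side of the handle line. The roller is at (155,73). The closed fingertips are at (415,545).

```bash
python3 - <<'E'
from h import *
c=snap('wrist')
tip=ctrl.get_obs()['ee_pos']-[0,0,.199]
for dy in(-.0125,0,.0125):print(proj(c,tip+[.008,dy,0])*1.5)
t=snap('top')
for x in (.75,.7):print(proj(t,[x,0,.3]),proj(t,[x,-.1,.1]))
print(rel([.604,-.055,.33],down(-.15)))
E
```

```text
[408.96705995 338.38625288]
[380.03892766 338.4532583 ]
[351.11135684 338.50310393]
[220.85166457  95.75435015] [264.68918562 121.30623722]
[220.89967109 117.2379895 ] [264.95835734 139.28250936]
[7.93, -2.0, 12.18, 0.0, -0.0, 0.15]
```

```bash
python3 -m jog '[[4,-1,4,0,0,0.1],[8,-1.5,8,0,0,0.15],[8,-1.5,12.2,0,0,0.15],[8,-1.5,16.2,0,0,0.15],[8,-1.5,16.2,0,0,0.15],[8,-1.5,16.2,0,0,0.15]]'
python3 - <<'E'
from h import *
y=np.array([.149,.989,0]);r=np.array([.604,-.006,.288])
for d in(-.023,0.0,.002):print(rel(r+y*d,down(-.15)))
E
```

```text
time_s: 2.8
ee_pos: [0.6055, -0.0598, 0.2906]
eef_rot: [3.142, -0.001, -0.15]
force: [0.3, 0.1, 1.2]
grip_width: 0.0004
grip_force: 0.0
[-0.95, -2.99, 0.26, 0.0, -0.0, -0.0]
[-0.95, -5.29, 0.26, 0.0, -0.0, -0.0]
[-0.95, -5.49, 0.26, 0.0, -0.0, -0.0]
```

```bash
python3 -m jog '[[-0.9,-1.5,0.2,0,0,0],[-0.9,-3,0.2,0,0,0],[-0.9,-4,0.2,0,0,0],[-0.9,-4.5,0.2,0,0,0],[-0.9,-4.5,0.2,0,0,0]]'
python3 - <<'E'
from h import *
c=snap('side');t=snap('top')
a=cv2.resize(c['img'][170:250,195:275],(400,400),interpolation=2);b=cv2.resize(t['img'][120:220,200:300],(400,400),interpolation=2)
cv2.imwrite('pics/p1.png',np.hstack([a,b]))
E
```

```text
time_s: 3.3
ee_pos: [0.6035, -0.013, 0.2876]
eef_rot: [3.141, -0.001, -0.149]
force: [-0.5, -2.0, 2.1]
grip_width: 0.0002
grip_force: 1.0
```

View pics/p1.png

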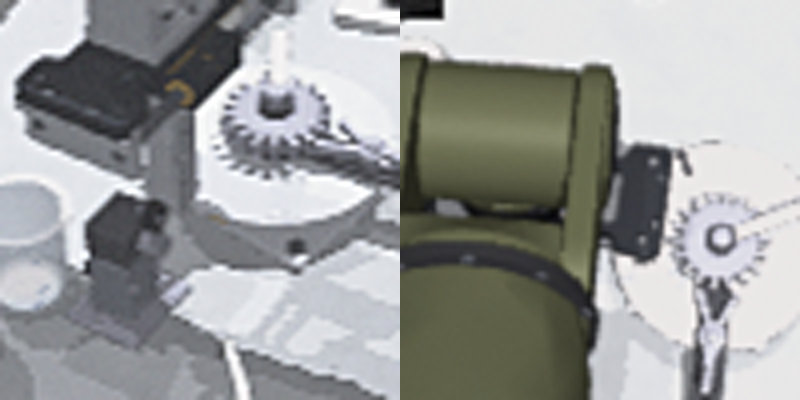

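The fingers are behind the roller at (155,215), which leans, and the force reads 2 N, so the lean is about 0.33 rad. I'll push 11 mm further, then back off.

```bash
python3 -m jog '[[0,-0.5,0,0,0,0],[0,-0.9,0,0,0,0],[0,-1.1,0,0,0,0],[0,-1.1,0,0,0,0],[0,-1.1,0,0,0,0]]'
```

```text
time_s: 3.9
ee_pos: [0.6049, -0.003, 0.2867]
eef_rot: [3.141, 0.001, -0.15]
force: [-1.9, -4.8, -1.9]
grip_width: 0.0005
grip_force: 2.2
```

```bash
python3 -m jog '[[0,3,0,0,0,0],[0,5,0,0,0,0],[0,5.5,-4,0,0,0],[-3,7,-4,0,0,0],[-8,8,-4,0,0,-0.05],[-11,8,-4,0,0,-0.05],[-11,8,-4,0,0,-0.05]]'
python3 - <<'E'
from h import *
t=snap('top');s=snap('side')
cv2.imwrite('pics/t2.png',t['img']);print(rel([.498,-.101,.271],down(-.1)))
a=cv2.resize(s['img'][170:250,195:275],(400,400),interpolation=2);b=cv2.resize(t['img'][120:220,200:300],(400,400),interpolation=2)
cv2.imwrite('pics/p2.png',np.hstack([a,b]))
E
```

```text
time_s: 4.6
ee_pos: [0.4818, -0.0651, 0.3273]
eef_rot: [-3.141, 0.0, -0.101]
force: [0.1, -0.3, -0.5]
grip_width: 0.0006
grip_force: 0.0
[1.7, 3.41, 5.67, -0.0, -0.0, -0.0]
```

View pics/p2.png

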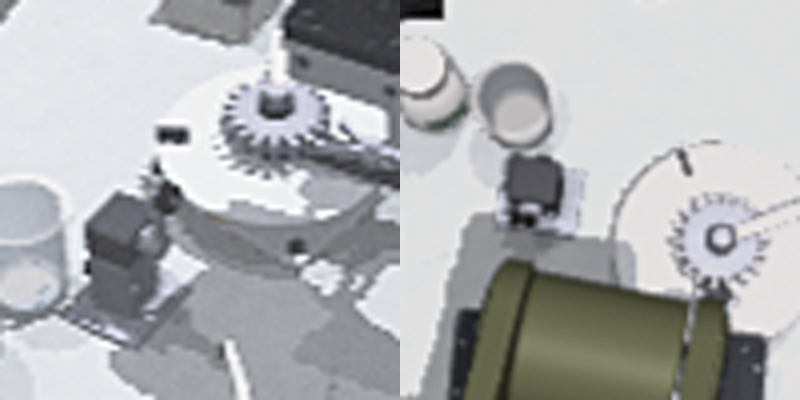

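The roller at (167,195) is upright again. Next the fingers go down beside the tab.

```bash
python3 -m jog '[[1.5,3.2,0,0,0,0],[1.5,3.2,3,0,0,0],[1.5,3.2,5.6,0,0,0],[1.5,3.2,5.6,0,0,0]]'; python3 -m jog '[[0,0.4,0,0,0,0],[0,0.8,0,0,0,0],[0,1.2,0,0,0,0],[0,1.6,0,0,0,0],[0,1.6,0,0,0,0]]'
```

```text
time_s: 5.1
ee_pos: [0.4962, -0.0989, 0.268]
eef_rot: [-3.14, 0.005, -0.1]
force: [-0.1, -0.4, 0.3]
grip_width: 0.0007
grip_force: 0.0
time_s: 5.6
ee_pos: [0.4944, -0.1153, 0.2715]
eef_rot: [3.141, -0.001, -0.101]
force: [0.1, 0.6, -0.0]
grip_width: 0.0003
grip_force: 0.0
```

```bash
python3 -m jog '[[0,0.3,0,0,0,0],[0,0.6,0,0,0,0],[0,0.9,0,0,0,0],[0,0.9,0,0,0,0]]'; python3 -m jog '[[0,0.3,0,0,0,0],[0,0.6,0,0,0,-0.03],[0,0.9,0,0,0,-0.05],[0,0.9,0,0,0,-0.05]]'
python3 - <<'E'
from h import *
c=snap('wrist');im=c['img'][60:260,160:360];cv2.imwrite('pics/p3.png',cv2.resize(im,(600,600),interpolation=2))
E
```

```text
time_s: 6.0
ee_pos: [0.4934, -0.1241, 0.2709]
eef_rot: [3.142, 0.0, -0.101]
force: [0.0, 0.2, 0.4]
grip_width: 0.0004
grip_force: 0.0
time_s: 6.4
ee_pos: [0.4925, -0.1331, 0.2709]
eef_rot: [3.142, 0.0, -0.05]
force: [-0.0, -0.1, 0.6]
grip_width: 0.0008
grip_force: 0.0
```

View pics/p3.png

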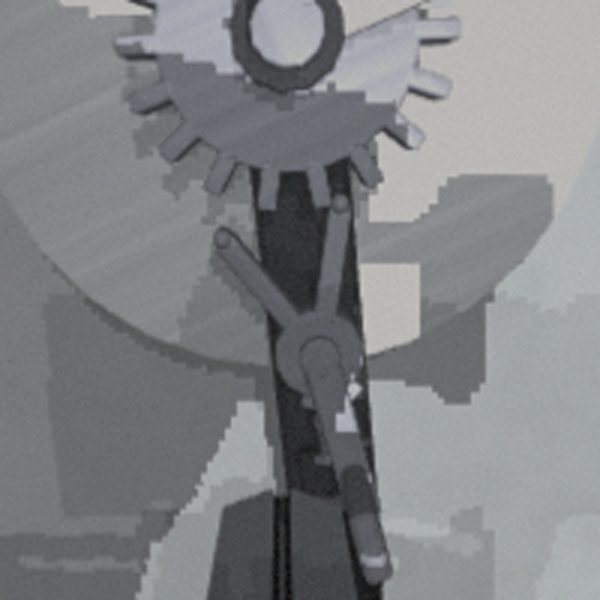

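The picture shows the pawl snapped over: the tab's top at (372,568) is now on the right (-y) side, with the fingers at (280,550) clear to its left. I'll lift and then measure the handle by colour.

```bash
python3 -m jog '[[0,-0.8,0,0,0,0],[0,-0.8,-5,0,0,0],[-5,-0.8,-10,0,0,0],[-9,-0.8,-14,0,0,0],[-9,-0.8,-14,0,0,0],[-9,-0.8,-14,0,0,0]]' 40
cat >> h.py <<'E'
S=np.array([.5947,-.1396])
def dark(c,z,r0,r1,a0,a1,th,lo=False):
    "world xy of pixels darker than th, on plane z, between radii and angles about the stem"
    g=c['img'].max(2).astype(int);m=(g<th);v,u=np.nonzero(m)
    P=np.array([onz(c,x,y,z)[:2] for x,y in zip(u,v)])-S
    r=np.hypot(*P.T);a=np.arctan2(P[:,1],P[:,0])%(2*np.pi);k=(r>r0)&(r<r1)&(a>a0)&(a<a1);return r[k],a[k],P[k],np.c_[u,v][k]
E
python3 - <<'E'
from h import *
c=snap('wrist','w4');print(ctrl.get_obs()['ee_pos'])
r,a,P,uv=dark(c,.047,.11,.20,2.3,4,45)
print(len(r),np.median(a),r.min(),r.max(),a.min(),a.max(),uv.min(0),uv.max(0))
for b in np.arange(.11,.2,.015):
    k=abs(r-b)<.003;print(b,k.sum(),np.round([np.median(a[k]),a[k].min(),a[k].max()],3))
r,a,P,uv=dark(c,.048,.05,.08,0,1.5,70);print('rib',len(r),np.median(a),r.min(),r.max(),a.min(),a.max())
t=cv2.imread('pics/t2.png');T=snap('top')
for u,v in((157,213),):print(onz(T,u,v,.19))
W=cv2.imread('pics/w1.png')
E
```

```text
time_s: 7.05
ee_pos: [0.4016, -0.1196, 0.4138]
eef_rot: [3.14, -0.005, -0.051]
force: [1.2, -0.2, -0.0]
grip_width: 0.0372
grip_force: 0.0
[ 0.40255303 -0.11976427  0.41209381]
1061 3.1955228064798824 0.1100340240100093 0.19361305506907572 3.118372822431582 3.2758291023029127 [265 105] [285 177]
0.11 33 [3.201 3.14  3.261]
0.125 89 [3.199 3.118 3.271]
0.14 90 [3.198 3.132 3.265]
0.155 84 [3.197 3.137 3.259]
0.16999999999999998 64 [3.189 3.142 3.25 ]
0.185 52 [3.19  3.151 3.243]
  return _methods._mean(a, axis=axis, dtype=dtype,
  ret = ret.dtype.type(ret / rcount)
Traceback (most recent call last):
ValueError: zero-size array to reduction operation minimum which has no identity
```

```bash
cat >> h.py <<'E'
def at(a,z=.229,r=.152): return rel([S[0]+r*np.cos(a),S[1]+r*np.sin(a),z],down(a-np.pi))
E
python3 - <<'E'
from h import *
print(at(3.195,.30),at(3.195))
T=cv2.imread('pics/top0.png');c=snap('top')
print('bottle top',onz(c,157,213,.19),'cap',onz(c,202,227,.026))
E
```

```text
[4.14, 2.58, 11.22, 0.0, -0.0, -0.1] [4.12, 2.57, 18.32, 0.0, -0.0, -0.1]
bottle top [0.49647008 0.16590543 0.19      ] cap [0.47017345 0.07905162 0.026     ]
```

```bash
python3 -m jog '[[4.1,2.6,4,0,0,-0.1],[4.1,2.6,8,0,0,-0.1],[4.1,2.6,11,0,0,-0.1],[4.1,2.6,11,0,0,-0.1],[4.1,2.6,14,0,0,-0.1],[4.1,2.6,18.3,0,0,-0.1],[4.1,2.6,18.3,0,0,-0.1],[4.1,2.6,18.3,0,0,-0.1]]' 32
python3 -c "
from h import *
for a in (3.195,3.1,3.0,2.9,2.8,2.7,2.6):print(a,at(a))"
```

```text
time_s: 7.95
ee_pos: [0.4433, -0.1482, 0.2292]
eef_rot: [-3.141, 0.0, 0.05]
force: [-0.4, -0.5, 1.3]
grip_width: 0.0298
grip_force: 0.0
3.195 [-0.04, -0.05, 0.02, -0.0, 0.0, -0.0]
3.1 [0.02, -1.5, 0.02, -0.0, 0.0, 0.09]
3.0 [0.24, -3.0, 0.02, -0.0, 0.0, 0.19]
2.9 [0.6, -4.47, 0.02, -0.0, 0.0, 0.29]
2.8 [1.11, -5.91, 0.02, -0.0, 0.0, 0.39]
2.7 [1.76, -7.28, 0.02, -0.0, 0.0, 0.49]
2.6 [2.54, -8.58, 0.02, -0.0, 0.0, 0.59]
```

```bash
python3 -m jog '[[0,-0.75,0,0,0,0.05],[0,-1.5,0,0,0,0.1],[0.1,-2.25,0,0,0,0.15],[0.25,-3,0,0,0,0.2],[0.4,-3.75,0,0,0,0.25],[0.6,-4.5,0,0,0,0.3],[0.85,-5.2,0,0,0,0.35],[1.1,-5.9,0,0,0,0.4]]'
python3 -c "
from h import *
for a in (2.8,2.75,2.7,2.65,2.6,2.55):print(a,at(a))"
```

```text
time_s: 8.75
ee_pos: [0.4516, -0.0886, 0.2309]
eef_rot: [-3.141, -0.004, -0.352]
force: [-0.3, -0.8, -0.3]
grip_width: 0.0302
grip_force: 0.2
2.8 [-0.01, 0.02, 0.19, -0.0, -0.0, -0.01]
2.75 [0.0, -0.74, 0.19, -0.0, -0.0, 0.04]
2.7 [0.05, -1.5, 0.19, -0.0, -0.0, 0.09]
2.65 [0.14, -2.26, 0.19, -0.0, -0.0, 0.14]
2.6 [0.26, -3.01, 0.19, -0.0, -0.0, 0.19]
2.55 [0.42, -3.75, 0.19, -0.0, -0.0, 0.24]
```

```bash
python3 -m jog '[[0,-0.7,0.1,0,0,0.05],[0.05,-1.5,0.1,0,0,0.1],[0.15,-2.2,0.1,0,0,0.15],[0.2,-2.6,0.1,0,0,0.17],[0.2,-2.6,0.1,0,0,0.17]]'
python3 - <<'E'
from h import *
c=snap('wrist','w5');r,a,P,uv=dark(c,.047,.11,.15,2.3,4,45);print(len(r),np.median(a))
for a in (2.7,2.8,2.9,3,3.1,3.2,3.3,3.4,3.5,3.6):print(a,at(a,.23))
E
```

```text
time_s: 9.25
ee_pos: [0.4621, -0.0648, 0.2287]
eef_rot: [-3.141, -0.003, -0.519]
force: [-0.8, 0.1, -0.3]
grip_width: 0.0303
grip_force: 0.0
2090 2.642321717886644
2.7 [0.08, 1.07, -0.17, -0.0, -0.0, -0.08]
2.8 [0.27, 2.57, -0.17, -0.0, -0.0, -0.18]
2.9 [0.61, 4.05, -0.17, -0.0, -0.0, -0.28]
3 [1.1, 5.49, -0.17, -0.0, -0.0, -0.38]
3.1 [1.73, 6.88, -0.17, -0.0, -0.0, -0.48]
3.2 [2.49, 8.19, -0.17, -0.0, -0.0, -0.58]
3.3 [3.39, 9.42, -0.17, 0.0, -0.0, -0.68]
3.4 [4.4, 10.55, -0.17, 0.0, -0.0, -0.78]
3.5 [5.51, 11.58, -0.17, 0.0, -0.0, -0.88]
3.6 [6.73, 12.49, -0.16, 0.0, -0.0, -0.98]
```

```bash
python3 -m jog '[[0.1,1.1,-0.1,0,0,-0.08],[0.2,1.8,-0.1,0,0,-0.13],[0.3,2.6,-0.1,0,0,-0.18],[0.6,4.05,-0.1,0,0,-0.28],[1.1,5.5,-0.1,0,0,-0.38],[1.7,6.9,-0.1,0,0,-0.48],[2.5,8.2,-0.1,0,0,-0.58],[2.5,8.2,-0.1,0,0,-0.58]]'
python3 -c "
from h import *
for a in (3.2,3.25,3.3,3.35,3.4,3.45,3.5,3.55,3.6):print(a,at(a,.23))"
```

```text
time_s: 10.1
ee_pos: [0.4425, -0.1499, 0.2285]
eef_rot: [3.141, -0.001, 0.061]
force: [0.1, -0.5, 0.4]
grip_width: 0.0299
grip_force: 0.0
3.2 [0.06, -0.14, -0.15, 0.0, -0.0, 0.0]
3.25 [0.08, 0.62, -0.15, 0.0, -0.0, -0.05]
3.3 [0.13, 1.38, -0.15, 0.0, -0.0, -0.1]
3.35 [0.22, 2.13, -0.15, 0.0, -0.0, -0.15]
3.4 [0.35, 2.88, -0.15, 0.0, -0.0, -0.2]
3.45 [0.52, 3.62, -0.15, 0.0, -0.0, -0.25]
3.5 [0.73, 4.35, -0.14, 0.0, -0.0, -0.3]
3.55 [0.97, 5.07, -0.14, 0.0, -0.0, -0.35]
3.6 [1.25, 5.78, -0.14, 0.0, -0.0, -0.4]
```

```bash
cat >> h.py <<'E'
def polar(c,z,radii,angs):
    P=np.array([[proj(c,[S[0]+r*np.cos(a),S[1]+r*np.sin(a),z]) for a in angs] for r in radii]).astype(np.float32)
    return cv2.remap(c['img'],P[...,0],P[...,1],1)
E
python3 - <<'E'
from h import *
c=snap('wrist','w6');t=snap('top','t6')
A=np.arange(-1.6,1.6,.05)
for n,q in(('w',c),('t',t)):
    I=polar(q,.07,np.linspace(.04,.062,12),A).astype(int);print(n,I.mean((0,2)).astype(int).tolist())
print(np.round(proj(c,[*S,.079])),np.round(proj(c,[S[0]+.066*np.cos(-1),S[1]+.066*np.sin(-1),.07])))
r,a,P,uv=dark(c,.047,.11,.15,2.3,4,45);print(len(r),np.median(a))
E
```

```text
w [0, 0, 0, 0, 0, 0, 0, 0, 0, 0, 0, 0, 0, 0, 0, 0, 0, 0, 0, 0, 0, 0, 0, 0, 0, 0, 0, 0, 0, 0, 0, 0, 0, 0, 0, 0, 0, 0, 0, 0, 0, 0, 0, 0, 0, 0, 0, 0, 0, 0, 0, 0, 0, 0, 0, 0, 0, 0, 0, 0, 0, 0, 0, 0]
t [224, 224, 224, 225, 225, 224, 224, 224, 224, 224, 224, 224, 225, 224, 220, 216, 217, 225, 226, 215, 186, 182, 204, 220, 224, 225, 225, 225, 224, 224, 224, 225, 225, 225, 225, 225, 225, 225, 227, 214, 168, 164, 208, 227, 226, 225, 225, 225, 224, 225, 225, 225, 225, 224, 225, 225, 225, 225, 225, 224, 224, 224, 225, 225]
[250. -89.] [ 401. -165.]
2062 3.1708614710622403
```

```bash
python3 -m jog '[[0.1,0.6,-0.1,0,0,-0.05],[0.15,1.4,-0.1,0,0,-0.1],[0.2,2.1,-0.1,0,0,-0.15],[0.35,2.9,-0.1,0,0,-0.2],[0.5,3.6,-0.1,0,0,-0.25],[0.7,4.35,-0.1,0,0,-0.3],[0.95,5.05,-0.1,0,0,-0.35],[1.25,5.8,-0.1,0,0,-0.4]]'
python3 - <<'E'
from h import *
o=ctrl.get_obs()
c=snap('wrist','w7');t=snap('top','t7')
r,a,P,uv=dark(c,.047,.11,.15,2.3,4.2,45);print(len(r),np.median(a))
A=np.arange(-1.4,.8,.03)
for q in(cv2.imread('pics/top0.png'),cv2.imread('pics/t6.png'),t['img']):
    d=dict(t);d['img']=q;I=polar(d,.07,np.linspace(.04,.062,12),A).astype(int).mean((0,2)).astype(int)
    print([(round(x,2),int(i)) for x,i in zip(A,I) if abs(i-224)>2])
for a in(3.5,3.4,3.3,3.2,3.1,3.,2.9,2.8,2.7,2.6):print(a,at(a,.23))
E
```

```text
time_s: 11.0
ee_pos: [0.458, -0.2007, 0.2282]
eef_rot: [-3.126, 0.0, 0.458]
force: [-1.6, 66.6, 22.7]
grip_width: 0.0481
grip_force: 31.7
2053 3.438522827072421
[(np.float64(-1.4), 212), (np.float64(-1.37), 207), (np.float64(-1.34), 202), (np.float64(-1.31), 200), (np.float64(-1.28), 209), (np.float64(-1.25), 216), (np.float64(-1.22), 218), (np.float64(-1.19), 216), (np.float64(-1.16), 210), (np.float64(-1.13), 196), (np.float64(-1.1), 181), (np.float64(-1.07), 181), (np.float64(-1.04), 191), (np.float64(-1.01), 203), (np.float64(-0.98), 211), (np.float64(-0.95), 215), (np.float64(-0.92), 216), (np.float64(-0.89), 217), (np.float64(-0.86), 217), (np.float64(-0.83), 216), (np.float64(-0.8), 216), (np.float64(-0.77), 216), (np.float64(-0.74), 216), (np.float64(-0.71), 216), (np.float64(-0.68), 216), (np.float64(-0.65), 216), (np.float64(-0.62), 216), (np.float64(-0.59), 216), (np.float64(-0.56), 216), (np.float64(-0.53), 216), (np.float64(-0.5), 216), (np.float64(-0.47), 216), (np.float64(-0.44), 216), (np.float64(-0.41), 216), (np.float64(-0.38), 216), (np.float64(-0.35), 216), (np.fl
[... 2765 characters left out ...]
), (np.float64(0.46), 175), (np.float64(0.49), 203), (np.float64(0.55), 229), (np.float64(0.58), 229), (np.float64(0.61), 228), (np.float64(0.64), 227), (np.float64(0.67), 227), (np.float64(0.7), 227), (np.float64(0.73), 227), (np.float64(0.76), 227), (np.float64(0.79), 227)]
3.5 [-0.17, -0.96, -0.17, -0.02, 0.0, 0.1]
3.4 [0.05, -2.46, -0.14, -0.02, 0.0, 0.2]
3.3 [0.43, -3.93, -0.12, -0.02, 0.0, 0.3]
3.2 [0.95, -5.36, -0.1, -0.02, 0.0, 0.4]
3.1 [1.61, -6.73, -0.07, -0.02, 0.0, 0.5]
3.0 [2.4, -8.03, -0.05, -0.02, 0.01, 0.6]
2.9 [3.32, -9.24, -0.03, -0.02, 0.01, 0.7]
2.8 [4.36, -10.35, -0.02, -0.02, 0.01, 0.8]
2.7 [5.5, -11.35, -0.0, -0.02, 0.01, 0.9]
2.6 [6.73, -12.24, 0.01, -0.01, 0.01, 1.0]
```

The handle hit its stop at about 3.44 in world angle, so I'm backing off clockwise now.

```bash
python3 -m jog '[[0.2,-2.3,0,0,0,0.15],[0.5,-3.8,0,0,0,0.25],[0.9,-5.2,0,0,0,0.35],[1.5,-6.6,0,0,0,0.45],[2.2,-7.9,0,0,0,0.55],[3.1,-9.2,0,0,0,0.65],[4.1,-10.4,0,0,0,0.75],[4.1,-10.4,0,0,0,0.75]]'
python3 -c "
from h import *
for a in(2.8,2.7,2.6,2.5,2.4,2.3):print(a,at(a,.23))"
```

```text
time_s: 11.9
ee_pos: [0.4491, -0.0927, 0.2291]
eef_rot: [-3.141, -0.0, -0.292]
force: [0.4, -0.3, 0.1]
grip_width: 0.03
grip_force: 0.0
2.8 [0.11, -0.45, -0.09, -0.0, -0.0, 0.05]
2.7 [0.26, -1.96, -0.09, -0.0, -0.0, 0.15]
2.6 [0.56, -3.45, -0.09, -0.0, -0.0, 0.25]
2.5 [1.01, -4.91, -0.09, -0.0, -0.0, 0.35]
2.4 [1.6, -6.3, -0.09, -0.0, -0.0, 0.45]
2.3 [2.33, -7.64, -0.09, -0.0, -0.0, 0.55]
```

```bash
python3 -m jog '[[0.1,-0.5,0,0,0,0.05],[0.25,-2,0,0,0,0.15],[0.55,-3.45,0,0,0,0.25],[1,-4.9,0,0,0,0.35],[1.6,-6.3,0,0,0,0.45],[2.35,-7.6,0,0,0,0.55],[2.35,-7.6,0,0,0,0.55]]'
python3 - <<'E'
from h import *
c=snap('wrist');t=snap('top')
r,a,P,uv=dark(c,.047,.11,.15,1.8,4.2,45);print(len(r),np.median(a))
A=np.arange(-1.4,.8,.03)
I=polar(t,.07,np.linspace(.04,.062,12),A).astype(int).mean((0,2)).astype(int);print(I.tolist())
for a in(2.3,2.4,2.5,2.6,2.7,2.8,2.9,3.,3.1,3.2,3.3):print(a,at(a,.23))
E
```

```text
time_s: 12.6
ee_pos: [0.4938, -0.0277, 0.229]
eef_rot: [-3.141, -0.0, -0.839]
force: [0.7, -1.2, 0.6]
grip_width: 0.0303
grip_force: 0.0
2077 2.277695606330628
[226, 226, 226, 226, 226, 226, 226, 226, 226, 226, 226, 226, 226, 226, 226, 226, 226, 226, 226, 226, 226, 226, 226, 226, 226, 225, 223, 221, 219, 221, 226, 228, 227, 223, 209, 188, 178, 183, 196, 209, 217, 222, 225, 226, 227, 226, 226, 226, 226, 226, 226, 226, 226, 226, 226, 227, 228, 227, 221, 200, 169, 157, 174, 202, 222, 228, 228, 227, 226, 226, 226, 226, 226, 226]
2.3 [-0.14, -0.19, -0.12, 0.0, 0.0, 0.01]
2.4 [-0.07, 1.33, -0.12, 0.0, 0.0, -0.09]
2.5 [0.15, 2.83, -0.12, 0.0, 0.0, -0.19]
2.6 [0.51, 4.31, -0.12, 0.0, 0.0, -0.29]
2.7 [1.03, 5.74, -0.11, 0.0, 0.0, -0.39]
2.8 [1.68, 7.11, -0.11, 0.0, 0.0, -0.49]
2.9 [2.47, 8.41, -0.11, 0.0, 0.0, -0.59]
3.0 [3.38, 9.62, -0.11, 0.0, 0.0, -0.69]
3.1 [4.41, 10.74, -0.11, 0.0, 0.0, -0.79]
3.2 [5.54, 11.75, -0.11, 0.0, 0.0, -0.89]
3.3 [6.77, 12.64, -0.11, 0.0, 0.0, -0.99]
```

```bash
python3 -m jog '[[-0.05,1.3,-0.1,0,0,-0.09],[0,2.1,-0.1,0,0,-0.14],[0.15,2.8,-0.1,0,0,-0.19],[0.5,4.3,-0.1,0,0,-0.29],[1,5.7,-0.1,0,0,-0.39],[1.7,7.1,-0.1,0,0,-0.49],[2.5,8.4,-0.1,0,0,-0.59],[3.4,9.6,-0.1,0,0,-0.69]]'
python3 - <<'E'
from h import *
c=snap('wrist');t=snap('top','t8')
r,a,P,uv=dark(c,.047,.11,.15,1.8,4.2,45);print(len(r),np.median(a))
A=np.arange(-1.4,.8,.03)
I=polar(t,.07,np.linspace(.04,.062,12),A).astype(int).mean((0,2)).astype(int);print(I[30:].tolist())
for a in(2.9,3.,3.05,3.1,3.15,3.2,3.25,3.3):print(a,at(a,.23))
E
```

```text
time_s: 13.5
ee_pos: [0.4436, -0.1186, 0.23]
eef_rot: [-3.141, -0.0, -0.143]
force: [3.5, 2.2, -0.6]
grip_width: 0.0299
grip_force: 1.0
2241 2.9692448799989553
[224, 224, 224, 224, 224, 224, 224, 224, 224, 224, 224, 224, 224, 222, 221, 218, 217, 220, 224, 226, 226, 222, 210, 186, 163, 160, 177, 196, 206, 196, 170, 157, 173, 200, 220, 226, 226, 225, 224, 224, 224, 224, 224, 224]
2.9 [0.1, -1.62, 0.0, 0.0, -0.0, 0.09]
3.0 [0.03, -0.1, 0.0, 0.0, -0.0, -0.01]
3.05 [0.06, 0.66, 0.0, 0.0, -0.0, -0.06]
3.1 [0.12, 1.42, 0.0, 0.0, -0.0, -0.11]
3.15 [0.22, 2.17, 0.0, 0.0, -0.0, -0.16]
3.2 [0.36, 2.92, 0.0, 0.0, -0.0, -0.21]
3.25 [0.53, 3.66, 0.0, 0.0, -0.0, -0.26]
3.3 [0.74, 4.39, 0.0, 0.0, -0.0, -0.31]
```

```bash
python3 -m jog '[[0.06,0.7,0,0,0,-0.06],[0.1,1.4,0,0,0,-0.11],[0.2,2.15,0,0,0,-0.16],[0.35,2.9,0,0,0,-0.21],[0.35,2.9,0,0,0,-0.21]]'
python3 -m jog '[[0.1,-0.4,0,0,0,0],[0.1,-0.4,-4,0,0,0],[0.1,-0.4,-9,0,0,0],[0.1,-0.4,-14,0,0,0],[0.1,-0.4,-19,0,0,0],[0.1,-0.4,-19,0,0,0]]'
python3 -c "
from h import *
print(rel([.52,-.16,.44],down(0)))"
```

```text
time_s: 14.1
ee_pos: [0.4433, -0.1471, 0.2299]
eef_rot: [-3.142, 0.0, 0.059]
force: [0.0, 0.2, 0.5]
grip_width: 0.0302
grip_force: 0.2
time_s: 14.7
ee_pos: [0.4444, -0.1421, 0.4261]
eef_rot: [3.137, -0.009, 0.059]
force: [-0.1, 0.9, -0.0]
grip_width: 0.03
grip_force: 0.0
[7.45, 2.24, -1.31, 0.0, -0.01, 0.06]
```

```bash
python3 -m jog '[[4,1,0,0,0,0.06],[8,2,0,0,0,0.06],[8,2,0,0,0,0.06],[8,2,0,0,0,0.06]]'
python3 - <<'E'
from h import *
c=snap('wrist','w9');r,a,P,uv=dark(c,.047,.11,.18,1.8,4.2,45);print(len(r),np.median(a))
s0=proj(c,[*S,.079]);print(s0)
A=np.arange(-.3,.8,.02)
for z,rr in((.071,(.045,.06)),(.048,(.058,.074))):
    I=polar(c,z,np.linspace(*rr,10),A).astype(int).mean((0,2)).astype(int);print([(round(float(x),2),int(i)) for x,i in zip(A,I)])
p=proj(c,[S[0]+.05,S[1]+.02,.06]).astype(int);x,y=max(p[0]-60,0),max(p[1]-60,0);print(p,x,y)
cv2.imwrite('pics/p9.png',cv2.resize(c['img'][y:y+120,x:x+140],(700,600),interpolation=2))
E
```

```text
time_s: 15.1
ee_pos: [0.5256, -0.1574, 0.4184]
eef_rot: [-3.141, 0.002, -0.001]
force: [0.8, 0.4, -0.8]
grip_width: 0.0303
grip_force: 0.0
961 3.144076763411166
[236.66464707 117.75308975]
[(-0.3, 157), (-0.28, 158), (-0.26, 155), (-0.24, 155), (-0.22, 156), (-0.2, 156), (-0.18, 157), (-0.16, 157), (-0.14, 156), (-0.12, 157), (-0.1, 157), (-0.08, 157), (-0.06, 157), (-0.04, 157), (-0.02, 155), (0.0, 153), (0.02, 153), (0.04, 152), (0.06, 150), (0.08, 145), (0.1, 139), (0.12, 135), (0.14, 133), (0.16, 132), (0.18, 142), (0.2, 158), (0.22, 161), (0.24, 160), (0.26, 159), (0.28, 159), (0.3, 159), (0.32, 158), (0.34, 147), (0.36, 109), (0.38, 84), (0.4, 108), (0.42, 133), (0.44, 142), (0.46, 147), (0.48, 150), (0.5, 150), (0.52, 150), (0.54, 150), (0.56, 150), (0.58, 149), (0.6, 149), (0.62, 149), (0.64, 149), (0.66, 149), (0.68, 150), (0.7, 149), (0.72, 149), (0.74, 149), (0.76, 148), (0.78, 148)]
[(-0.3, 173), (-0.28, 174), (-0.26, 176), (-0.24, 172), (-0.22, 167), (-0.2, 169), (-0.18, 171), (-0.16, 172), (-0.14, 173), (-0.12, 174), (-0.1, 176), (-0.08, 173), (-0.06, 169), (-0.04, 170), (-0.02, 170), (0.0, 167), (0.02, 166), (0.04, 165), (0.06, 163), (0.08, 166), (0.1, 164), (0.12, 160), (0.14, 155), (0.16, 148), (0.18, 142), (0.2, 139), (0.22, 155), (0.24, 163), (0.26, 160), (0.28, 160), (0.3, 160), (0.32, 156), (0.34, 150), (0.36, 126), (0.38, 79), (0.4, 64), (0.42, 99), (0.44, 133), (0.46, 144), (0.48, 144), (0.5, 145), (0.52, 144), (0.54, 145), (0.56, 145), (0.58, 145), (0.6, 145), (0.62, 144), (0.64, 144), (0.66, 143), (0.68, 143), (0.7, 144), (0.72, 143), (0.74, 143), (0.76, 143), (0.78, 143)]
[218  68] 158 8
```

View pics/p9.png

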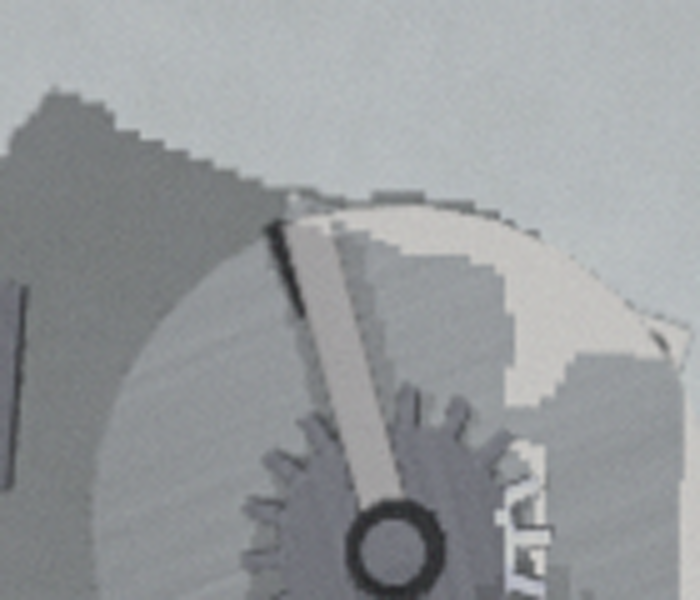

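The pointer runs from the hub (396,550) to its outer end (312,228). The rib's left edge, still showing beside it, runs from (266,228) to (299,315), so a small turn remains.

```bash
python3 - <<'E'
from h import *
c=snap('wrist')
def f(n,u,v,z):
    p=onz(c,158+u/5-.4,8+v/5-.4,z)[:2]-s if n!='hub' else onz(c,158+u/5-.4,8+v/5-.4,z)[:2]
    if n!='hub':print(n,np.hypot(*p),np.arctan2(p[1],p[0]),'lateral mm at r')
    return p
s=np.zeros(2);s=f('hub',396,549,.079);print(s)
f('ptr end L',290,228,.071);f('ptr end R',334,228,.071);f('ptr mid L',336,440,.071);f('ptr mid R',380,427,.071)
f('rib L top',266,228,.048);f('rib L bot',299,315,.048)
q=[np.arctan2(*(onz(c,158+u/5-.4,8+v/5-.4,.048)[:2]-s)[::-1]) for u,v in((266,228),(299,315))]
print('handle',at(3.144,.23),at(3.20,.23),at(3.25,.23),at(3.30,.23))
E
```

```text
[ 0.59475717 -0.13981842]
ptr end L 0.06688958196209265 0.3190991404134702 lateral mm at r
ptr end R 0.06459506563756912 0.1874302813322982 lateral mm at r
ptr mid L 0.025445323365081086 0.5222098396329872 lateral mm at r
ptr mid R 0.02487024031050298 0.1368690203924946 lateral mm at r
rib L top 0.07297979199282759 0.4072956269006018 lateral mm at r
rib L bot 0.05393330596607091 0.4259745425211472 lateral mm at r
handle [-8.2, -1.74, 18.97, -0.0, 0.0, -0.0] [-8.17, -0.89, 18.97, -0.0, 0.0, -0.06] [-8.11, -0.14, 18.97, -0.0, 0.0, -0.11] [-8.01, 0.62, 18.97, -0.0, 0.0, -0.16]
```

```bash
python3 -m jog '[[-4,-0.7,2,0,0,-0.03],[-8.2,-1.3,5,0,0,-0.03],[-8.2,-1.3,9,0,0,-0.03],[-8.2,-1.3,11,0,0,-0.03],[-8.2,-1.3,11,0,0,-0.03],[-8.2,-1.3,15,0,0,-0.03],[-8.2,-1.3,18.9,0,0,-0.03],[-8.2,-1.3,18.9,0,0,-0.03]]'
python3 -c "
from h import *
for a in(3.17,3.2,3.25,3.29,3.32,3.35):print(a,at(a,.23))"
```

```text
time_s: 16.0
ee_pos: [0.4425, -0.1446, 0.2288]
eef_rot: [-3.139, 0.005, 0.03]
force: [0.9, -0.4, 0.2]
grip_width: 0.03
grip_force: 0.0
3.17 [0.02, -0.07, -0.12, -0.0, 0.0, 0.0]
3.2 [0.03, 0.39, -0.12, -0.0, 0.0, -0.03]
3.25 [0.07, 1.15, -0.12, -0.0, 0.0, -0.08]
3.29 [0.13, 1.75, -0.12, -0.0, 0.0, -0.12]
3.32 [0.19, 2.21, -0.12, -0.0, 0.0, -0.15]
3.35 [0.27, 2.66, -0.12, -0.0, 0.0, -0.18]
```

```bash
python3 -m jog '[[0,0.4,-0.1,0,0,-0.03],[0.05,1.1,-0.1,0,0,-0.08],[0.1,1.7,-0.1,0,0,-0.12],[0.15,2,-0.1,0,0,-0.14],[0.15,2,-0.1,0,0,-0.14],[0.15,2,-0.1,0,0,-0.14]]'
python3 -m jog '[[0.1,-0.4,0,0,0,0],[0.1,-0.4,-4,0,0,0],[0.1,-0.4,-9,0,0,0],[0.1,-0.4,-14,0,0,0],[0.1,-0.4,-19,0,0,0],[4,0,-19,0,0,0.15],[8,1.5,-19,0,0,0.15],[8,1.5,-19,0,0,0.15]]'
python3 - <<'E'
from h import *
c=snap('wrist','w10');t=snap('top','t10');r,a,P,uv=dark(c,.047,.11,.18,1.8,4.2,45);print(len(r),np.median(a))
A=np.arange(.1,.7,.02);S[:]=[.5948,-.1398]
for q,z,rr in((c,.071,(.045,.06)),(c,.048,(.066,.074)),(t,.071,(.045,.062))):
    I=polar(q,z,np.linspace(*rr,10),A).astype(int).mean((0,2)).astype(int);print([(round(float(x),2),int(i)) for x,i in zip(A,I)])
E
```

```text
time_s: 16.6
ee_pos: [0.4457, -0.1649, 0.233]
eef_rot: [3.141, -0.001, 0.169]
force: [0.1, 0.9, 0.0]
grip_width: 0.03
grip_force: 0.2
time_s: 17.4
ee_pos: [0.5297, -0.1661, 0.4206]
eef_rot: [-3.141, 0.001, 0.02]
force: [-0.0, 0.6, -0.3]
grip_width: 0.0299
grip_force: 0.0
939 3.262251745392205
[(0.1, 152), (0.12, 152), (0.14, 152), (0.16, 151), (0.18, 146), (0.2, 140), (0.22, 136), (0.24, 134), (0.26, 132), (0.28, 130), (0.3, 137), (0.32, 156), (0.34, 160), (0.36, 160), (0.38, 160), (0.4, 158), (0.42, 158), (0.44, 158), (0.46, 153), (0.48, 139), (0.5, 131), (0.52, 132), (0.54, 135), (0.56, 137), (0.58, 142), (0.6, 146), (0.62, 148), (0.64, 149), (0.66, 148), (0.68, 148)]
[(0.1, 141), (0.12, 143), (0.14, 142), (0.16, 143), (0.18, 145), (0.2, 147), (0.22, 149), (0.24, 146), (0.26, 143), (0.28, 144), (0.3, 148), (0.32, 142), (0.34, 130), (0.36, 135), (0.38, 137), (0.4, 142), (0.42, 147), (0.44, 150), (0.46, 146), (0.48, 142), (0.5, 136), (0.52, 139), (0.54, 140), (0.56, 141), (0.58, 141), (0.6, 141), (0.62, 141), (0.64, 140), (0.66, 139), (0.68, 139)]
[(0.1, 90), (0.12, 84), (0.14, 81), (0.16, 77), (0.18, 78), (0.2, 83), (0.22, 87), (0.24, 94), (0.26, 107), (0.28, 119), (0.3, 129), (0.32, 140), (0.34, 150), (0.36, 160), (0.38, 168), (0.4, 174), (0.42, 176), (0.44, 175), (0.46, 168), (0.48, 157), (0.5, 148), (0.52, 148), (0.54, 153), (0.56, 158), (0.58, 162), (0.6, 162), (0.62, 163), (0.64, 165), (0.66, 167), (0.68, 170)]
```

```bash
python3 -c "
from station import ctrl
print(ctrl.hand_in())"
```

```text
the job is handed in; nothing more can be done
None
```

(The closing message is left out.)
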